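# Close the jar of oil-paint sticks

### The arm

A 6-joint arm with a two-finger parallel gripper is mounted at the origin on the work surface. World frame = base frame: x ahead of the robot, y to its left, z up, the work surface at z = 0. Lengths are in mm, angles in rad, forces in N, time in s.
With the tool pointing down it reaches from about 350 to 950 mm from the base axis. Payload 17.4 kg.
Tool frame: the origin (TCP) lies midway between the tips of the shut fingers; the grasp point (between the pads) lies 19 mm behind it; z points along the fingers, y is the line along which they close (so a half turn about z gives the same grasp; the last joint's range is limited). The gripper opens to 93 mm and grips with 3 to 60 N. Pads are 15 mm wide; open, the fingers measure 128 mm over their backs; the gripper's body (75 mm by 188 mm) begins 65 mm behind the grasp point.
Start: joints at [-1.261, 0.116, 1.442, -0, 1.584, -0.038], TCP at [230.051, -634.593, 218.646] pointing down, gripper open.
Joint ranges: [-2.83, 2.83], [-0.83, 2.19], [0.07, 2.5], [-1.14, 4.28], [0.01, 3], [-2.97, 2.97]. Speed limits (rad/s): [1.89, 1.89, 2.22, 3.14, 3.14, 3.14].

### API

Orientations are given as a rotation vector (axis times angle).
In Python, from workcell import bot gives the robot as it stands.
- The arm moves only by the tool carry_out, never from a script. Its argument "rows" is text: rows parted by semicolons, each of 4 numbers parted by spaces: the shift along the tool's x, y, z in m, then the turn about the tool's z in degrees. A call has 1 to 20 rows; each row shifts and turns the commanded pose from where the row before left it, along the tool's axes as they then stand; what a row does not reach is not made up. A row lasts 1/10 s, in which the tool goes at most 50 mm and 8.59 degrees, less where a joint would pass 70% of its speed; a pose out of reach is approached as far as the arm can. A call with a gripper value outside its range is refused whole. "fingers" is the finger opening in m, from 0 to 0.093, set as the call begins (left out, the last holds). The fingers move at their own pace and stop on an object; the grip force is fixed at half the most. Time passes only in rows, so rows that do not move let the fingers close. It gives the time, the measured TCP pose, the force, the opening and the grip force at its end, in the units of the state.
- bot.state(): the state, without advancing time (a new reading comes with each control period).
- bot.get_image(name): name is "side" or "top"; returns a dict with "color" (384x512x3 uint8, red, green, blue), "fx", "fy", "cx", "cy" (pixels), "distortion" ([k1, k2, p1, p2, k3] as OpenCV has them; the pictures are not rectified), "R" (3x3) and "t" (3): a world point X has camera coordinates R X + t. Camera axes: x right, y down, z forward; pixel columns grow to the right and rows downward; lengths in mm; the calibration is good to about 2 mm. A picture is of the moment at which its call begins. There is no depth.
- bot.hand_in(): hands the job in; it is judged then, once.
The state is a dict: "clock": time; "joint_pos": joint angles; "joint_vel": joint speeds; "joint_torque": joint torques, N m; "tool_pos": TCP position; "tool_rot": TCP orientation; "wrist_force": force on the tool from outside, world axes, zero at the start; "ft_torque": the same for the moment, N m; "gripper_width": finger opening in mm; "grip_force": force on a finger pad.
Only numpy, scipy, OpenCV 4.12 (cv2) and the standard library are available. Lean on these libraries where they do the work, as an engineer would, in place of code of your own. Each camera call takes 0.05 s, during which the arm holds its last target. There are 200 camera calls.

### The job

Oil-paint sticks dry out in an open jar. Lift the wooden lid that is sitting loose on the empty jar, set it (do not drop it) on the open jar that holds the oil sticks, and press it down fully home, until its rim lies flat on the jar's rim all round; then let go. Leave both jars standing where they are and do not disturb the other things on the bench.

Things in the scene. Friction and masses are not known exactly. Their poses are not given: they have to be found in the camera images.
- lid: Plain wooden push-in lid, about 130 g. Rim disc 100 mm across, 8 mm thick; below it a plug 85 mm across, 14 mm deep, foot chamfered to 72 mm, with white silicone seals; on top a cylindrical knob 32 mm across, 30 mm tall. Origin: on the axis in the disc's underside (the face that meets the jar's rim), z up: disc top at +8 mm, knob top +38 mm, plug foot -14 mm. Starts loose; lifts straight off.
- lid_knob (a point): Centre of the flat top of the lid's knob, 38 mm above the lid's origin. Pressed down here (or anywhere near the lid's middle) with about 10 to 12 N the lid slides down through the seal; there is no spring back, it stays where pushed, and stops hard when the disc meets the jar's rim. A press of 15 to 25 N is right.
- jar_sticks: Open white ceramic jar, upright, straight-sided, 100 mm across, 120 mm high, wall 5 mm, mouth 90 mm (2.5 mm clear around the lid's plug). Holds seven upright oil-paint sticks (21 mm thick, paper sleeves), their tops at least 15 mm below the rim. About 0.85 kg, loose on the bench. Origin: centre of its underside, z up.
- jar_sticks_mouth (a point): Centre of that jar's mouth at rim height, 120 mm above the bench. A lid set in the mouth sinks in 6 mm and stops on its tight seal with the disc about 8 mm above the rim (lid origin 8 mm above this point); these 8 mm must be pressed down. Fully home, the lid's origin is at this point.
- jar_empty: The same white ceramic jar, empty, about 0.6 kg, loose on the bench, with the loose lid sitting in its mouth at the start (lid origin about 128 mm above the bench). It may stand left or right of the jar of sticks. Origin: centre of its underside, z up.
- brush_mug: Bystander: blue ceramic mug 82 mm diameter, 100 mm high, full of paint brushes that stand up to about 255 mm above the bench. Origin: centre of its underside.
- paint_tin: Bystander: closed metal paint tin with paper label, 89 mm diameter, 102 mm high. Origin: centre of its underside.
- sketchbook: Bystander: black sketchbook lying flat, 150 x 210 x 22 mm. Origin: centre of its underside.
There are look-alikes about, which are no part of the job. Leave any blue, purple or yellow look-alike of the jar_empty alone.

How it is judged:
By the outcome, as a careful person would: the job done as asked, in the order asked, and still so for the second after the job is handed in, with the robot touching nothing.
It also fails if it takes over 38 s, if anything falls off the work surface, if the arm or the gripper's body presses on something with over 40 N, if the wrist force passes 120 N, or if a joint passes its speed limit or range.

## Working session

There is one attempt and no reset: what is moved stays moved. The work goes in short steps, Python scripts to look and compute and a tool call to move; the robot and the scene stay as the last step left them, time stands still between calls to the robot, and variables do not carry over. Pictures are saved under pics/ and viewed, at most 10 in all, crops included, and the job is handed in when it is done.

Besides the shell and the picture viewer there is one more tool, called after "Request:" as name(argument=value, ...) on one line, values as JSON. carry_out: Moves the arm, as the interface text tells. Its arguments: {"type":"object","properties":{"rows":{"type":"string"},"fingers":{"type":"number"}},"required":["rows"]}

```bash
mkdir -p pics
cat > h.py <<'E'
import numpy as np, cv2
from workcell import bot
def get(n):
    d=bot.get_image(n); d['K']=np.array([[d['fx'],0,d['cx']],[0,d['fy'],d['cy']],[0,0,1.]])
    d['R']=np.array(d['R']);d['t']=np.array(d['t']).ravel();d['D']=np.array(d['distortion']);d['color']=np.array(d['color']);return d
def save(d,f): cv2.imwrite('pics/'+f,d['color'][:,:,::-1])
def plane(d,uv,z):
    p=cv2.undistortPoints(np.array(uv,float).reshape(-1,1,2),d['K'],d['D']).reshape(-1,2)
    r=np.c_[p,np.ones(len(p))]@d['R']; c=-d['R'].T@d['t']
    return c+r*((z-c[2])/r[:,2])[:,None]
def proj(d,X):
    return cv2.projectPoints(np.array(X,float).reshape(-1,1,3),cv2.Rodrigues(d['R'])[0],d['t'],d['K'],d['D'])[0].reshape(-1,2)
E
python3 - <<'E'
from h import *
a=get('top');b=get('side');save(a,'top.png');save(b,'side.png')
for d in(a,b):print(-d['R'].T@d['t'])
s=bot.state();print(s['clock'],s['tool_pos'],s['tool_rot'],s['wrist_force'])
E
```

```text
[ 414.85799236   20.09234323 1446.13028726]
[ -51.44361991 1159.37592226  901.43062471]
0.1 [ 229.9899746  -634.42402745  217.97641024] [-3.09321903e+00 -5.43349407e-01  2.01495775e-04] [-0.46462083 -0.33330741 -0.20580214]
```

View pics/top.png

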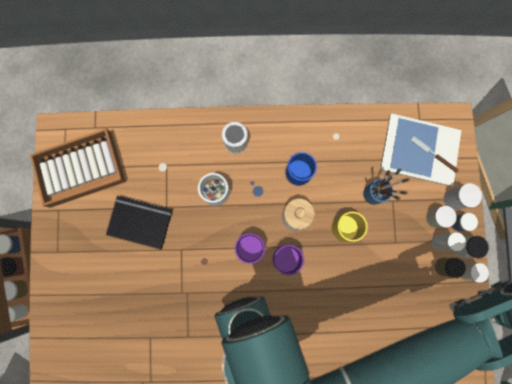

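View pics/side.png

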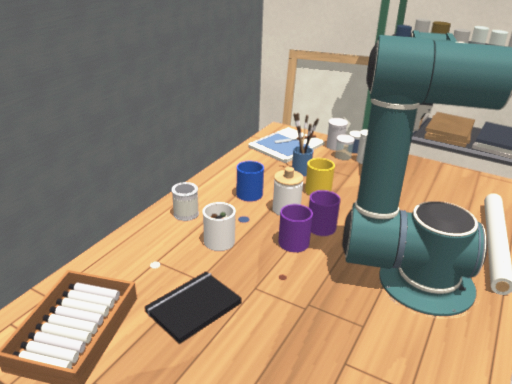

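The candidates for the lid are the objects at the following pixels in the top view:
- (299,213): white jar with a wooden knobbed lid. This fits the lid on the empty jar.
- (301,168) blue, (351,226) yellow, (251,248) and (288,260) purple: look-alikes, to be left alone.
- (213,188): white jar with coloured stick ends, the target. (235,136) is the grey-topped tin.

Next I'll measure these and check them in an enlarged crop.

Run:
```python
from h import *
from scipy.spatial.transform import Rotation as Rn
a=get('top');b=get('side')
hsv=cv2.cvtColor(a['color'],cv2.COLOR_RGB2HSV)
def blob(d,m,c,r,name):
    w=np.zeros(m.shape,np.uint8);cv2.circle(w,c,r,255,-1);m=cv2.bitwise_and(m,w)
    m=cv2.morphologyEx(m,cv2.MORPH_OPEN,np.ones((2,2),np.uint8))
    cs=max(cv2.findContours(m,0,1)[0],key=cv2.contourArea);h=cv2.convexHull(cs);e=cv2.fitEllipse(h);print(name,e);return e
es=blob(a,cv2.inRange(hsv,(0,0,150),(179,60,255)),(213,188),22,'sticks')
print(hsv[213,280:322:2].tolist())
el=blob(a,cv2.inRange(hsv,(8,60,190),(25,125,255)),(299,213),20,'lid')
print('sticks rim',plane(a,es[0],120)); print('lid disc',plane(a,el[0],136))
for e,z in((es,120),(el,136)):
    print('diam',np.array(e[1])/a['fx']*(1446-z))
for n,p,z in(('blue',(301,168),120),('yel',(351,226),120),('pur1',(251,248),120),('pur2',(288,260),120),('tin',(235,136),102),('mug',(378,191),100),('brush',(385,188),200)):print(n,plane(a,p,z)[0].round())
# side predictions
L=plane(a,el[0],136)[0];S=plane(a,es[0],120)[0]
print('side pred',proj(b,[L+[0,0,30],L,S]))
c1=cv2.resize(a['color'][140:280,190:380],None,fx=4,fy=4,interpolation=2)[:,:760]
c2=cv2.resize(b['color'][150:260,190:350],None,fx=4,fy=4,interpolation=2)
cv2.imwrite('pics/c1.png',c1[:,:,::-1]);cv2.imwrite('pics/c2.png',c2[:,:,::-1])
print(Rn.from_rotvec(bot.state()['tool_rot']).as_matrix().round(3))
```

```text
sticks ((213.41851806640625, 188.75645446777344), (30.219675064086914, 30.800189971923828), 35.983642578125)
[[15, 117, 172], [16, 81, 139], [18, 86, 177], [18, 96, 222], [18, 99, 220], [18, 98, 219], [18, 99, 217], [16, 103, 185], [17, 102, 195], [17, 101, 214], [19, 96, 223], [20, 92, 232], [18, 99, 222], [18, 100, 214], [18, 100, 215], [18, 97, 218], [18, 99, 220], [16, 108, 204], [14, 119, 171], [14, 119, 170], [14, 120, 170]]
lid ((300.3472595214844, 214.5672149658203), (29.561492919921875, 29.866193771362305), 152.67431640625)
sticks rim [[614.74562329 149.40625451 120.        ]]
lid disc [[ 518.03648356 -137.31948184  136.        ]]
diam [100.49602373 102.42653555]
diam [97.12101734 98.12207831]
blue [ 677. -148.  120.]
yel [ 476. -308.  120.]
pur1 [413.  29. 120.]
pur2 [370. -92. 120.]
tin [801.  74. 102.]
mug [ 594. -414.  100.]
brush [ 590. -406.  200.]
side pred [[290.37381335 167.89738273]
 [289.78138762 175.65007588]
 [220.39752146 209.89355374]]
[[ 0.94   0.341 -0.   ]
 [ 0.341 -0.94   0.001]
 [ 0.    -0.001 -1.   ]]
```

View pics/c1.png

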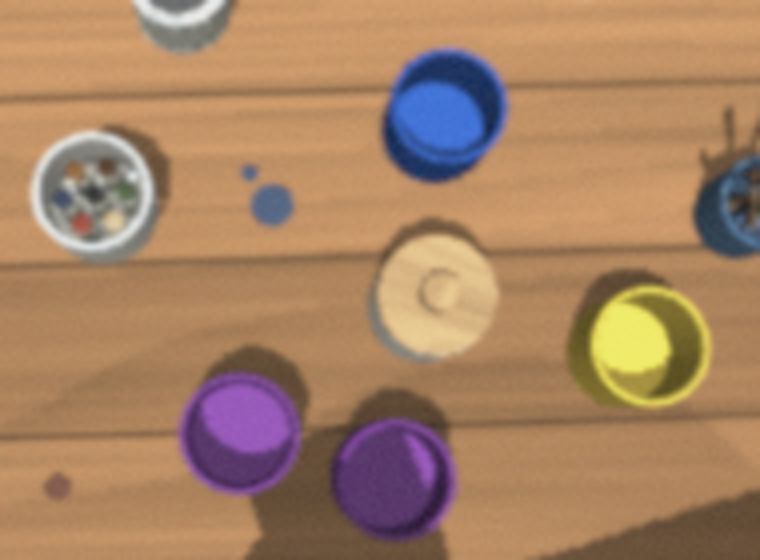

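View pics/c2.png

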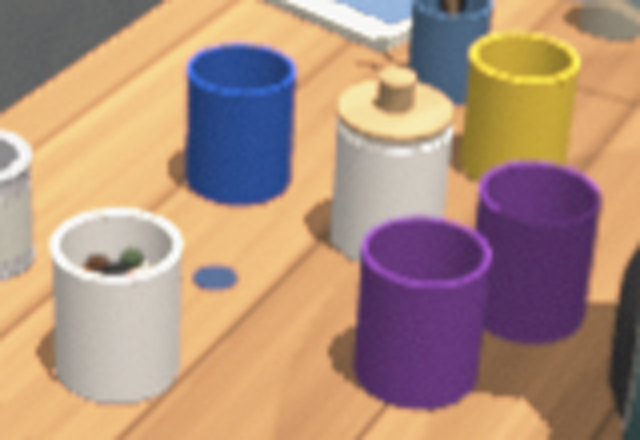

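The crops confirm it. The wooden knobbed lid sits on a white jar, with its disc at about (299.3,214) in the top view and (288.5,176.5) in the side view. The white jar with stick ends is at (213.4,188.8) top and (218.8,211.8) side. I'll refine by combining both views.

Run:
```python
from h import *
a=get('top');b=get('side')
hsv=cv2.cvtColor(a['color'],cv2.COLOR_RGB2HSV)
m=cv2.inRange(hsv,(13,60,150),(25,111,255));w=m*0;cv2.circle(w,(299,214),19,255,-1);m&=w
c=max(cv2.findContours(m,0,1)[0],key=cv2.contourArea);e=cv2.minEnclosingCircle(c);f=cv2.fitEllipse(cv2.convexHull(c));print(e,f)
for n,t,s,z in(('lid',f[0],(288.5,176.5),136),('jar',(213.42,188.76),(218.75,211.75),120)):
    print(n,'top',plane(a,t,z)[0].round(1),'side',plane(b,s,z)[0].round(1))
# knob top centre from crop readings
print('knob top',plane(a,(299.8,212.4),166)[0].round(1),'side',plane(b,(289.1,168.4),166)[0].round(1))
print(bot.state()['tool_pos'])
```

```text
((297.4166564941406, 214.5833282470703), 17.219682693481445) ((297.46722412109375, 214.51596069335938), (31.457740783691406, 34.7456169128418), 47.326358795166016)
lid top [ 518.5 -127.8  136. ] side [ 519.1 -129.5  136. ]
jar top [614.7 149.4 120. ] side [613.3 160.8 120. ]
knob top [ 522.7 -132.2  166. ] side [ 520.1 -131.7  166. ]
[ 230.02087019 -634.53729061  218.40827799]
```

Request:
carry_out(rows="0.028 -0.0235 0 0;0.028 -0.0235 0 0;0.028 -0.0235 0 0;0.028 -0.0235 0 0;0.028 -0.0235 0 0;0.028 -0.0235 0 0;0.028 -0.0235 0 0;0.028 -0.0235 0 0;0.028 -0.0235 0 0;0.028 -0.0235 0 0;0.028 -0.0235 0 0;0.028 -0.0235 0 0;0.028 -0.0235 0 0;0.028 -0.0235 0 0;0.028 -0.0235 0 0;0.024 -0.021 0 0;0 0 0 0;0 0 0 0", fingers=0.07)

```text
clock: 2.1
tool_pos: [520.2, -131.8, 218.5]
tool_rot: [3.094, 0.546, -0.001]
wrist_force: [-0.3, -0.2, -0.5]
gripper_width: 70.0
grip_force: 0.0
```

Request:
carry_out(rows="0 0 0.02 0;0 0 0.02 0;0 0 0.02 0;0 0 0.01 0;0 0 0.006 0;0 0 0 0;0 0 0 0")

```text
clock: 2.8
tool_pos: [520.4, -132.4, 143.5]
tool_rot: [3.094, 0.543, 0.001]
wrist_force: [0.5, 0.4, -0.2]
gripper_width: 69.8
grip_force: 0.0
```

Run:
```python
from h import *
b=get('side');c=cv2.resize(b['color'][100:260,190:350],None,fx=3.5,fy=3.5,interpolation=2)
cv2.imwrite('pics/d1.png',c[:,:,::-1]);print(bot.state()['tool_pos'],bot.state()['wrist_force'])
```

```text
[ 520.47324473 -132.38094497  143.66389605] [ 0.43665543 -0.37887429  1.08069832]
```

View pics/d1.png

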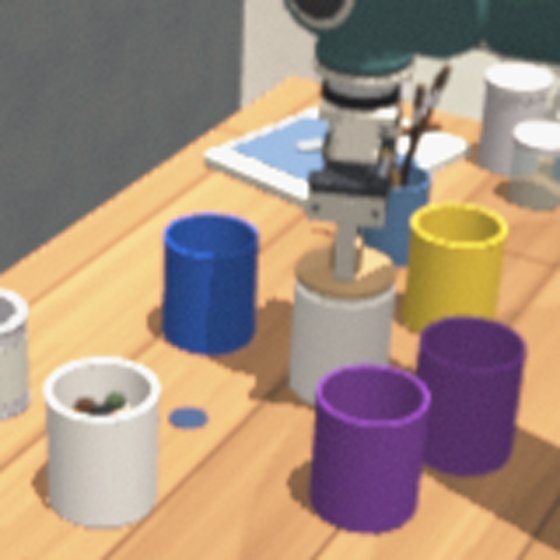

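The picture shows the near finger at crop (346,250), in front of the knob and centred on the disc, and clear of its top. I'll close the fingers.

Request:
carry_out(rows="0 0 0 0;0 0 0 0;0 0 0 0;0 0 0 0;0 0 0 0;0 0 0 0", fingers=0.02)

```text
clock: 3.45
tool_pos: [520.2, -132.1, 142.7]
tool_rot: [3.094, 0.544, 0.0]
wrist_force: [-0.6, 0.4, 0.2]
gripper_width: 31.5
grip_force: 30.0
```

Request:
carry_out(rows="0 0 -0.005 0;0 0 -0.008 0;0 0 -0.012 0;0 0 -0.015 0;0 0 -0.015 0;0 0 -0.012 0;0 0 0 0")

```text
clock: 4.15
tool_pos: [520.8, -132.3, 212.1]
tool_rot: [3.093, 0.543, 0.004]
wrist_force: [0.9, 0.6, -1.1]
gripper_width: 30.9
grip_force: 30.0
```

Request:
carry_out(rows="0.0085 -0.0105 0 0;0.0165 -0.021 0 0;0.0165 -0.021 0 0;0.0165 -0.021 0 0;0.0165 -0.021 0 0;0.0165 -0.021 0 0;0.0165 -0.021 0 0;0.0165 -0.021 0 0;0.0165 -0.021 0 0;0.0165 -0.021 0 0;0.0165 -0.021 0 0;0.011 -0.0115 0 0;0 0 0 0;0 0 0 0;0 0 0 0")

```text
clock: 5.65
tool_pos: [614.4, 148.1, 209.5]
tool_rot: [3.094, 0.543, -0.0]
wrist_force: [-0.4, -0.1, -2.3]
gripper_width: 31.1
grip_force: 30.0
```

Run:
```python
from h import *
b=get('side');a=get('top');s=bot.state();print(s['tool_pos'],s['wrist_force'],s['gripper_width'])
c=cv2.resize(b['color'][135:255,165:325],None,fx=4,fy=4,interpolation=2)
cv2.imwrite('pics/d2.png',c[:,:,::-1])
p=s['tool_pos']
print(proj(b,[p,[614.7,149.4,120],[520,-132,120]]),proj(a,[[520,-132,120]]))
e=a['color'][150:250,170:330];cv2.imwrite('pics/d2t.png',cv2.resize(e,None,fx=4,fy=4,interpolation=2)[:,:,::-1])
```

```text
[614.42885663 148.04394971 209.77337107] [ 0.40564343  1.07252633 -1.21231956] 31.325634266272196
[[220.48061079 184.36025581]
 [220.41109575 209.89690502]
 [288.28144221 180.2118853 ]] [[298.17913814 214.42226612]]
```

View pics/d2.png

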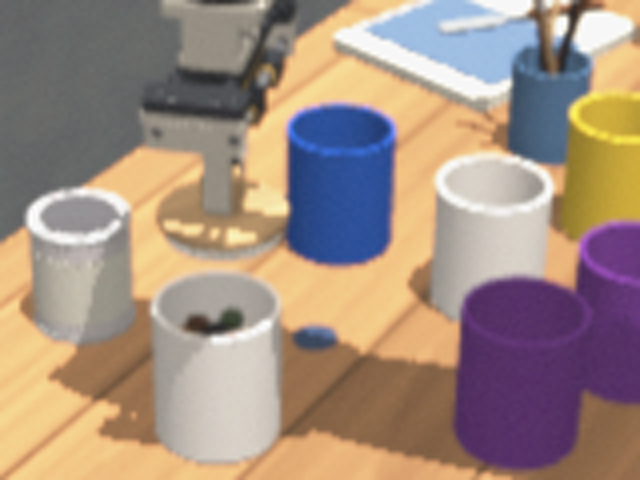

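View pics/d2t.png

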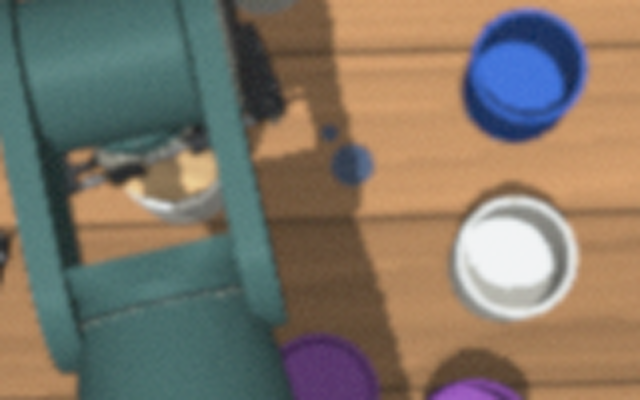

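The lid in hand is at column 220.5 in the side view, while the sticks jar's rim is at 218.8, so the jar lies a few mm from the first fix. The empty jar agrees in both views. My top-view ellipse seems to have included some of the jar's shaded wall, so I'll measure the rim more tightly.

Run:
```python
from h import *
b=get('side');a=get('top');im=cv2.imread('pics/top.png')[:,:,::-1].copy()
def rim(img,c,S=8):
    g=cv2.GaussianBlur(cv2.resize(img[c[1]-24:c[1]+25,c[0]-24:c[0]+25].min(2),None,fx=S,fy=S,interpolation=2),(0,0),3).astype(float)
    # brightness peak along rays from centre -> middle of the rim wall (r ~47.5 mm)
    ctr=np.array([24.,24.])
    for k in range(3):
        P=[]
        for t in np.linspace(0,2*np.pi,72,endpoint=False):
            r=np.arange(11.5,17.5,.1);x=ctr[0]+r*np.cos(t);y=ctr[1]+r*np.sin(t)
            v=cv2.remap(g.astype(np.float32),((x+.5)*S-.5).astype(np.float32)[None],((y+.5)*S-.5).astype(np.float32)[None],1)[0]
            i=v.argmax();P.append((x[i],y[i]))
        e=cv2.fitEllipse(np.array(P,np.float32));ctr=np.array(e[0])
    return ctr+np.array(c)-24,e[1]
c,s=rim(im,(213,188));print('sticks',c,s,plane(a,c,120)[0].round(1))
c,s=rim(a['color'],(298,214));print('empty',c,s,plane(a,c,120)[0].round(1))
# side: rim columns (white mask left/right at rim height)
hs=cv2.cvtColor(b['color'],cv2.COLOR_RGB2HSV);g=b['color'].min(2)
for r in(209,212,215):print(r,g[r,198:240].tolist())
th=np.linspace(0,2*np.pi,200)
for p in((614.7,149.4),(618.5,151),(520,-132)):
    q=proj(b,np.c_[p[0]+50*np.cos(th),p[1]+50*np.sin(th),0*th+120]);print(p,q.min(0),q.max(0))
print('col',g[196:232,218].tolist())
```

```text
sticks [212.35235405 187.37503433] (27.528242111206055, 27.862689971923828) [619.5 152.9 120. ]
empty [299.82134628 214.23269463] (25.2053165435791, 28.488422393798828) [ 520.5 -137.5  120. ]
209 [118, 112, 111, 113, 130, 169, 186, 155, 146, 145, 149, 149, 150, 153, 154, 156, 156, 157, 157, 157, 157, 158, 159, 159, 157, 157, 157, 157, 155, 155, 152, 151, 150, 148, 150, 167, 186, 150, 141, 139, 136, 132]
212 [120, 87, 83, 84, 117, 177, 176, 149, 143, 147, 147, 149, 150, 153, 152, 149, 154, 154, 156, 157, 158, 154, 139, 116, 94, 102, 111, 136, 154, 155, 152, 152, 148, 147, 149, 167, 187, 148, 133, 132, 131, 134]
215 [101, 84, 82, 81, 99, 135, 163, 180, 176, 157, 149, 147, 139, 104, 53, 41, 39, 43, 61, 95, 110, 94, 62, 44, 50, 50, 54, 90, 144, 153, 157, 172, 217, 242, 232, 177, 145, 132, 130, 133, 132, 132]
(614.7, 149.4) [204.07634165 201.31694741] [236.68872831 219.00244704]
(618.5, 151) [202.75590725 201.20511486] [235.36320412 218.87852828]
(520, -132) [273.75053578 173.29621547] [302.84563224 187.5068064 ]
col [93, 118, 144, 151, 147, 143, 170, 177, 162, 158, 158, 158, 159, 157, 158, 157, 158, 157, 150, 110, 56, 50, 118, 228, 235, 203, 196, 197, 195, 196, 197, 196, 195, 196, 196, 195]
```

Request:
carry_out(rows="0.0032 -0.0015 0 0;0.0032 -0.0015 0.008 0;0 0 0.012 0;0 0 0.012 0;0 0 0.012 0;0 0 0.008 0;0 0 0.003 0;0 0 0 0;0 0 0 0")

```text
clock: 6.75
tool_pos: [619.7, 153.9, 155.2]
tool_rot: [-3.094, -0.543, -0.001]
wrist_force: [-0.8, 0.1, -1.3]
gripper_width: 31.1
grip_force: 30.0
```

Run:
```python
from h import *
b=get('side');s=bot.state();print(s['tool_pos'],s['wrist_force'])
c=cv2.resize(b['color'][165:245,180:260],None,fx=7,fy=7,interpolation=2)
cv2.imwrite('pics/d3.png',c[:,:,::-1])
```

```text
[619.78423216 153.89879397 155.30155939] [-0.41317538  0.14540663 -2.15533982]
```

View pics/d3.png

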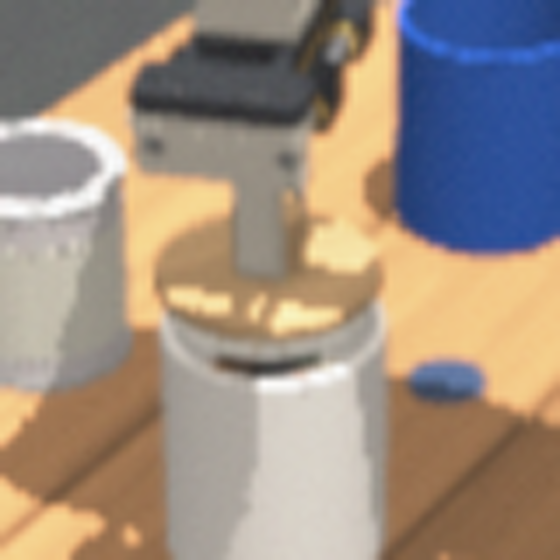

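Run:
```python
from h import *
b=get('side');p=bot.state()['tool_pos'];th=np.linspace(0,2*np.pi,400)
def circ(x,y,z,r): return proj(b,np.c_[x+r*np.cos(th),y+r*np.sin(th),0*th+z])
for n,z,r in(('disc bottom',p[2]-14.7,50),('disc top',p[2]-6.7,50),('rim outer',120,50),('rim inner',120,45)):
    q=circ(p[0],p[1],z,r);print(n,q.min(0).round(2),q.max(0).round(2))
q=circ(p[0],p[1]+5,120,50);print('rim +5y',q.min(0).round(2),q.max(0).round(2))
for c in(216,219,222):print(c,[(r,*b['color'][r,c].tolist()) for r in range(204,225)])
```

```text
disc bottom [201.67 195.92] [234.56 213.42]
disc top [201.59 193.73] [234.58 211.15]
rim outer [201.87 201.5 ] [234.51 219.21]
rim inner [203.51 202.34] [232.89 218.28]
rim +5y [200.92 202.21] [233.66 220.01]
216 [(204, 139, 124, 107), (205, 155, 127, 98), (206, 172, 138, 102), (207, 198, 160, 115), (208, 234, 200, 142), (209, 243, 218, 156), (210, 228, 189, 134), (211, 179, 144, 104), (212, 154, 126, 93), (213, 150, 132, 109), (214, 170, 160, 146), (215, 166, 157, 148), (216, 116, 111, 105), (217, 62, 58, 56), (218, 96, 91, 88), (219, 187, 182, 175), (220, 209, 202, 195), (221, 188, 181, 173), (222, 183, 177, 170), (223, 183, 177, 169), (224, 182, 176, 169)]
219 [(204, 137, 124, 108), (205, 152, 127, 99), (206, 166, 135, 97), (207, 178, 143, 105), (208, 206, 165, 118), (209, 228, 190, 137), (210, 243, 220, 160), (211, 245, 224, 164), (212, 223, 186, 134), (213, 168, 142, 114), (214, 163, 150, 134), (215, 153, 146, 136), (216, 110, 106, 101), (217, 64, 62, 60), (218, 129, 126, 124), (219, 236, 234, 232), (220, 241, 240, 238), (221, 220, 215, 208), (222, 213, 206, 197), (223, 215, 207, 198), (224, 214, 208, 199)]
222 [(204, 151, 123, 89), (205, 168, 135, 98), (206, 175, 141, 103), (207, 194, 156, 113), (208, 242, 216, 155), (209, 247, 238, 185), (210, 247, 238, 184), (211, 237, 205, 146), (212, 174, 141, 107), (213, 168, 150, 131), (214, 174, 168, 157), (215, 150, 146, 137), (216, 92, 93, 84), (217, 105, 96, 86), (218, 205, 183, 171), (219, 241, 237, 234), (220, 237, 233, 231), (221, 217, 211, 203), (222, 218, 212, 204), (223, 216, 210, 200), (224, 217, 209, 200)]
```

Run:
```python
from h import *
b=get('side');a=get('top');im=cv2.imread('pics/top.png')[:,:,::-1].astype(int);th=np.linspace(0,2*np.pi,400)
def circ(d,x,y,r): return proj(d,np.c_[x+r*np.cos(th),y+r*np.sin(th),0*th+120])
for d,x,y in((b,520.5,-132.3),(a,520.5,-132.3),(a,619.7,153.9)):
    q=circ(d,x,y,50);w=circ(d,x,y,45);print('outer',q.min(0).round(2),q.max(0).round(2),'inner',w.min(0).round(2),w.max(0).round(2))
B=b['color'].astype(int);A=a['color'].astype(int)
print('side empty col288',[(r,B[r,288].min()) for r in list(range(169,178))+list(range(183,192))])
print('side empty row180',[(c,B[180,c].min()) for c in list(range(270,279))+list(range(298,307))])
for n,I,c,r in(('empty',A,298,214),('sticks',im,213,188)):
    print(n,'row',[(k,I[r-1:r+2,k].min(1).mean().round()) for k in list(range(c-19,c-10))+list(range(c+11,c+20))])
    print(n,'col',[(k,I[k,c-1:c+2].min(1).mean().round()) for k in list(range(r-19,r-10))+list(range(r+9,r+20))])
```

```text
outer [273.66 173.23] [302.75 187.43] inner [275.11 173.9 ] [301.29 186.68]
outer [283.32 199.41] [313.16 229.26] inner [284.82 200.89] [311.68 227.75]
outer [197.23 172.71] [226.92 202.11] inner [198.71 174.17] [225.43 200.63]
side empty col288 [(169, np.int64(83)), (170, np.int64(84)), (171, np.int64(112)), (172, np.int64(142)), (173, np.int64(200)), (174, np.int64(214)), (175, np.int64(196)), (176, np.int64(195)), (177, np.int64(196)), (183, np.int64(194)), (184, np.int64(192)), (185, np.int64(193)), (186, np.int64(213)), (187, np.int64(233)), (188, np.int64(225)), (189, np.int64(198)), (190, np.int64(194)), (191, np.int64(195))]
side empty row180 [(270, np.int64(126)), (271, np.int64(129)), (272, np.int64(134)), (273, np.int64(175)), (274, np.int64(237)), (275, np.int64(245)), (276, np.int64(204)), (277, np.int64(191)), (278, np.int64(194)), (298, np.int64(150)), (299, np.int64(147)), (300, np.int64(172)), (301, np.int64(229)), (302, np.int64(242)), (303, np.int64(156)), (304, np.int64(124)), (305, np.int64(111)), (306, np.int64(69))]
empty row [(279, np.float64(95.0)), (280, np.
[... 1259 characters left out ...]
p.float64(213.0)), (227, np.float64(205.0)), (228, np.float64(137.0)), (229, np.float64(82.0)), (230, np.float64(66.0)), (231, np.float64(68.0)), (232, np.float64(85.0))]
sticks col [(169, np.float64(103.0)), (170, np.float64(101.0)), (171, np.float64(102.0)), (172, np.float64(140.0)), (173, np.float64(200.0)), (174, np.float64(196.0)), (175, np.float64(156.0)), (176, np.float64(132.0)), (177, np.float64(126.0)), (197, np.float64(108.0)), (198, np.float64(104.0)), (199, np.float64(102.0)), (200, np.float64(153.0)), (201, np.float64(211.0)), (202, np.float64(188.0)), (203, np.float64(144.0)), (204, np.float64(125.0)), (205, np.float64(109.0)), (206, np.float64(91.0)), (207, np.float64(92.0))]
```

Request:
carry_out(rows="-0.0015 -0.0005 0 0;0 0 0.003 0;0 0 0.003 0;0 0 0.002 0;0 0 0 0;0 0 0 0")

```text
clock: 7.55
tool_pos: [618.0, 153.8, 146.6]
tool_rot: [-3.094, -0.544, 0.0]
wrist_force: [0.1, 0.2, -2.6]
gripper_width: 31.6
grip_force: 30.0
```

Request:
carry_out(rows="0 0 0.001 0;0 0 0.001 0;0 0 0.001 0;0 0 0.0005 0;0 0 0 0;0 0 0 0")

```text
clock: 8.15
tool_pos: [618.0, 153.8, 143.1]
tool_rot: [3.094, 0.544, -0.0]
wrist_force: [0.6, -0.6, -2.0]
gripper_width: 31.4
grip_force: 30.0
```

Request:
carry_out(rows="0 0 0.0005 0;0 0 0.0005 0;0 0 0.0005 0;0 0 0 0;0 0 0 0")

```text
clock: 8.65
tool_pos: [618.2, 153.9, 142.6]
tool_rot: [-3.094, -0.544, -0.002]
wrist_force: [-2.5, 0.0, 6.1]
gripper_width: 31.5
grip_force: 30.0
```

Request:
carry_out(rows="0 0 0.001 0;0 0 0.001 0;0 0 0 0;0 0 0 0")

```text
clock: 9.05
tool_pos: [618.2, 153.9, 140.7]
tool_rot: [-3.094, -0.544, -0.002]
wrist_force: [-2.8, -0.7, 6.4]
gripper_width: 31.6
grip_force: 30.0
```

Request:
carry_out(rows="-0.0005 0 0.001 0;0 0 0.001 0;0 0 0.001 0;0 0 0.001 0;0 0 0 0;0 0 0 0")

```text
clock: 9.65
tool_pos: [618.0, 153.9, 136.9]
tool_rot: [-3.094, -0.544, -0.003]
wrist_force: [0.5, 0.6, 7.0]
gripper_width: 31.0
grip_force: 30.0
```

Request:
carry_out(rows="0 0 0.001 0;0 0 0.0005 0;0 0 0.0005 0;0 0 0 0;0 0 0 0")

```text
clock: 10.15
tool_pos: [618.0, 153.8, 135.0]
tool_rot: [-3.094, -0.544, -0.003]
wrist_force: [-1.4, 0.2, 8.2]
gripper_width: 31.6
grip_force: 30.0
```

Request:
carry_out(rows="0 0 0.0005 0;0 0 0.0005 0;0 0 0.0003 0;0 0 0 0;0 0 0 0")

```text
clock: 10.65
tool_pos: [618.1, 153.9, 134.7]
tool_rot: [-3.094, -0.544, -0.004]
wrist_force: [-4.2, -0.2, 16.8]
gripper_width: 31.6
grip_force: 30.0
```

The hard stop came at TCP 134.7, exactly 8 mm below the seal contact. I'll release, rise, shut the fingers and press on the knob top to make sure.

Request:
carry_out(rows="0 0 -0.001 0;0 0 0 0;0 0 0 0;0 0 0 0;0 0 0 0;0 0 -0.01 0;0 0 -0.015 0;0 0 -0.015 0;0 0 -0.015 0;0 0 0 0", fingers=0.07)

```text
clock: 11.65
tool_pos: [618.4, 153.9, 191.8]
tool_rot: [-3.094, -0.544, -0.007]
wrist_force: [0.3, -0.3, 0.6]
gripper_width: 69.7
grip_force: 0.0
```

Request:
carry_out(rows="0 0 0 0;0 0 0 0;0 0 0 0;0 0 0 0;0 0 0 0;0 0 0.01 0;0 0 0.006 0;0 0 0 0;0 0 0 0", fingers=0)

```text
clock: 12.55
tool_pos: [617.4, 153.6, 172.0]
tool_rot: [3.094, 0.544, -0.001]
wrist_force: [0.4, -0.3, 0.2]
gripper_width: 3.0
grip_force: 0.0
```

Request:
carry_out(rows="0 0 0.005 0;0 0 0.004 0;0 0 0.003 0;0 0 0.001 0;0 0 0.001 0;0 0 0 0;0 0 0 0")

```text
clock: 13.25
tool_pos: [617.5, 153.7, 158.5]
tool_rot: [-3.094, -0.544, -0.0]
wrist_force: [-0.2, 0.7, 0.5]
gripper_width: 0.3
grip_force: 0.0
```

Request:
carry_out(rows="0 0 0.0005 0;0 0 0.0005 0;0 0 0.0005 0;0 0 0.0003 0;0 0 0 0;0 0 0 0")

```text
clock: 13.85
tool_pos: [617.7, 153.7, 158.3]
tool_rot: [-3.094, -0.544, -0.002]
wrist_force: [-4.7, -1.2, 13.4]
gripper_width: 0.3
grip_force: 6.3
```

Request:
carry_out(rows="0 0 0.0005 0;0 0 0.0004 0;0 0 0 0;0 0 0 0")

```text
clock: 14.25
tool_pos: [617.9, 153.7, 158.3]
tool_rot: [-3.094, -0.544, -0.004]
wrist_force: [-6.8, -2.7, 18.8]
gripper_width: 0.4
grip_force: 9.5
```

A press of 19 N moved nothing further, so the lid is home. I'll retreat and look.

Request:
carry_out(rows="0 0 -0.003 0;0 0 -0.01 0;0 0 -0.02 0;0 0 -0.03 0;0 0 -0.03 0;0 0 -0.02 0;0 0 0 0;0 0 0 0")

```text
clock: 15.05
tool_pos: [617.5, 153.7, 268.4]
tool_rot: [-3.094, -0.544, -0.0]
wrist_force: [0.1, 0.6, -0.1]
gripper_width: 0.5
grip_force: 0.0
```

Run:
```python
from h import *
b=get('side');s=bot.state();print(s['tool_pos'],s['wrist_force'])
cv2.imwrite('pics/d4.png',cv2.resize(b['color'][140:250,170:310],None,fx=5,fy=5,interpolation=2)[:,:,::-1])
```

```text
[617.27938582 153.62843407 267.54347885] [ 0.14159966 -0.91985086  0.51801746]
```

View pics/d4.png

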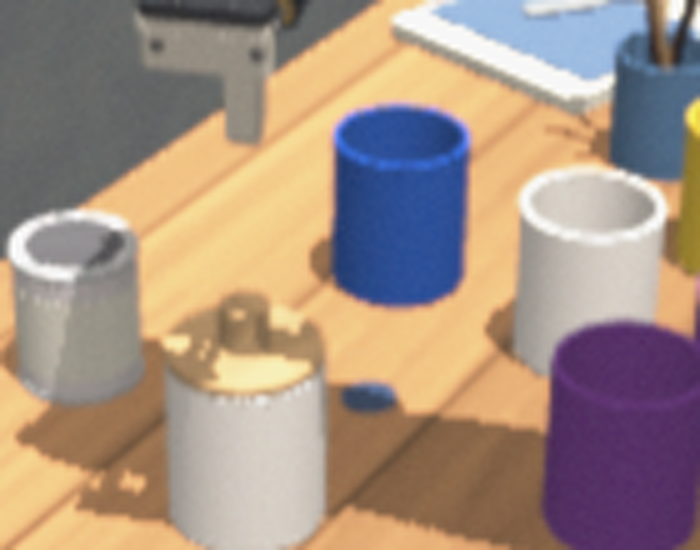

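The lid lies flat on the sticks jar, with its disc at crop (245,345) and no gap at the rim. The empty jar stands open, and its neighbours are undisturbed.

```bash
python3 -c "
from workcell import bot
print(bot.hand_in())"
```

```text
the job is handed in; nothing more can be done
None
```

The lid is pressed fully home on the jar of oil sticks and released, both jars are standing, nothing else looked disturbed in the last side view, and the job was handed in at about 15 s (no verdict returned).

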